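Break down the press changeover stack

ROBOT

A 7-joint arm with a two-finger parallel gripper is mounted at the origin on the work surface. World frame = base frame: x ahead of the robot, y to its left, z up, the work surface at z = 0. Lengths are in m, angles in rad, forces in N, time in s.
With the tool pointing down it reaches from about 0.425 to 0.875 m from the base axis. Payload 9.9 kg.
Tool frame: the origin (TCP) lies at the very end of the fingers, on their centre line; the grasp point (between the pads) lies 19 mm behind it (ctrl.grip_point_offset is the distance from the TCP to the grasp point, in m); z points along the fingers, y is the line along which they close (so a half turn about z gives the same grasp; the last joint's range is limited). The gripper opens to 85 mm and grips with 20 to 120 N. Pads are 22 mm wide; open, the fingers measure 114 mm over their backs; the gripper's body (76 mm by 85 mm) begins 54 mm behind the grasp point. The pads swing forward as they close: fully open they stand 13 mm farther back than shut.
Start: joints at [-1.291, 0.576, 0.025, 1.437, -0.015, 1.129, -0.057], TCP at [0.24, 0.631, 0.231] pointing down, gripper open.
Joint ranges: [-2.76, 2.76], [-0.34, 2.15], [-1.52, 1.57], [0.19, 2.46], [-1.09, 4.23], [0.17, 1.99], [-2.82, 2.82]. Speed limits (rad/s): [2.22, 2.22, 3.01, 3.01, 3.14, 3.14, 3.14].

INTERFACE

Orientations are given as a unit quaternion [x, y, z, w].
In Python, from station import ctrl gives the robot as it stands.
- The arm moves only by the shell command python3 -m inch 'ROWS' [FORCE]. ROWS is a JSON list of rows, 1 to 10 of them, each of 7 numbers: the finger opening in m, then dx, dy, dz in m, then a rotation vector rx, ry, rz in rad; each row is the pose to reach, as a shift and turn from the pose commanded when the command began, along the tool's axes at that moment; what a row does not reach only later rows make up. A row lasts 1/8 s, in which the tool goes at most 0.0625 m and 0.188 rad, less where a joint would pass 70% of its speed; a pose out of reach is approached as far as the arm can. The fingers move at their own pace and stop on an object; FORCE is the grip in N (left out, the last holds). Time passes only in rows, so rows that do not move let the fingers close. It prints the time, the measured TCP pose, the force, the opening and the grip force at its end.
- ctrl.read_state(): the state, without advancing time (a new reading comes with each control period).
- ctrl.snapshot(name): name is "scene" or "top"; returns (picture, depth): 384x512x3 uint8, red, green, blue; 384x512 float32, m along the optical axis (not along the pixel's ray), 0 where there is no reading.
- ctrl.camera_model(name): a dict with "mtx" (3x3 intrinsics, pixels), "extrinsics" (4x4, takes a point from camera to world coordinates). Camera axes: x right, y up, looking along -z (the intrinsics and any distortion apply to the point x, -y, -z); pixel columns grow to the right and rows downward; lengths in m; the calibration is good to about 2 mm. A picture is of the moment at which its call begins. camera_model takes no time and is no camera call.
- ctrl.job_done(): hands the job in; it is judged then, once.
Trained networks look in the newest picture that a camera, given by its name, has taken for a name from the list of things; names that differ only in an ending like _2 or _b are one class to them, and where a whole thing is asked for, a point or a joint stands for the part that bears it (a point fixed in the world has none). Each returns a list of dicts, best first, with "p" (0 to 1); they miss things now and then, are a little off and sometimes report something else, mostly with a low value. They report only what shows in the picture. A call takes as long as a camera call. They do not tell look-alikes from the thing itself.
- ctrl.masks_of(camera, label): "pixels" (384x512 bool, what is visible of it) and "box" ([centre column, centre row, width, height] in pixels, round what is visible of it).
The state is a dict: "t": time; "joint_pos": joint angles; "qvel": joint speeds; "tau": joint torques, N m; "eef_pos": TCP position; "tcp_rot": TCP orientation; "wrist_force": force on the tool from outside, world axes, zero at the start; "moment": the same for the moment, N m; "gripper_width": finger opening in m; "grip_force": force on a finger pad.
Only numpy, scipy, OpenCV 4.12 (cv2) and the standard library are available. Lean on these libraries where they do the work, as an engineer would, in place of code of your own. Each camera call takes 0.05 s, during which the arm holds its last target. There are 200 camera calls.

TASK

Take the stack of press parts apart and put all four parts away, each lying flat on its own place: the dark steel collar over the red post of the press nest plate, the brass collar inside the green tray, the blue plug in the black dish, and the black-lined aluminium ring on the sloping rest, touching the red ledge at its lower end. (One of the two collars carries the stack, the other stands alone.) Do not let any part topple over.

Things in the scene. Friction and masses are not known exactly. Their poses are not given: they have to be found in the camera images.
- steel_collar: dark blackened-steel ring, outer diameter 64, bore 36, height 25 mm, about 0.45 kg. Origin: centre of its underside, z up along its axis. Either it or the brass collar (the same size) stands on the table under the stack; the other stands alone on the table. Grip it across its outside.
- brass_collar: yellow brass ring, outer diameter 64, bore 36, height 25 mm, about 0.45 kg. Origin: centre of its underside, z up along its axis. Stands on the table, alone or under the stack.
- lined_ring: bright aluminium ring with a black rubber lining, outer diameter 48, bore 26, height 22 mm, about 70 g. Origin: centre of its underside, z up along its axis. At the start it lies loosely on top of one of the collars, with the blue plug on it.
- blue_plug: blue plastic stepped plug, top of the stack: foot of diameter 34 and height 14 mm, above it a grip stub of diameter 22 and height 16 mm (30 mm in all), about 35 g. Origin: centre of its underside, z up along its axis. Stands loosely on the lined ring.
- press_nest: fixed aluminium plate 110 x 110 mm, 12 mm thick, with an upright red post in its middle: diameter 20, 20 mm tall above the plate (to z = 32 mm), its top 5 mm tapered. Origin: centre of the plate's underside, on the table; z up. The steel collar's bore goes over the post with 8 mm to spare all round and the collar lies flat on the plate (its origin at z = 12 mm).
- green_tray: fixed square green tray, 92 x 92 mm outside, 84 x 84 mm inside, floor 4 mm thick, walls 10 mm high overall. Origin: centre of its underside, on the table; x and y along its sides, z up.
- black_dish: fixed round black dish, outer diameter 64, inner diameter 56, floor 4 mm thick, rim 11 mm high overall. Origin: centre of its underside, on the table; z up.
- slope: white face of a fixed rest, sloping 25 deg, 90 mm wide, 70 long. A red ledge 10 mm high runs across its low end, which is turned roughly to the robot. Origin: on the face at the foot of the ledge, mid-width, 20 mm over the table. x: up the slope along the face, y: along the ledge, z: outward square to the face. A ring touching the ledge has x = 24 mm. Friction may hold it short of it.
Things that resemble listed ones, but are neither listed nor needed, are in the scene too. What is meant by the blue_plug is not purple or turquoise, and is the smaller of those in its own colour.

How it is judged:
At the end, for the whole second after the job is handed in: All released and at rest, flat (0.08 rad, 3 mm in height): steel collar on the nest plate over its post (centre within 12 mm), brass collar in the green tray (16 mm), blue plug in the black dish (13 mm), lined ring on the slope, at most 5 mm from the ledge, within 25 mm of mid-width (horizontal distance between steel_collar and press_nest below 0.012 m and z of steel_collar in the frame of press_nest between 0.009 and 0.015 m and angle between the z axis of steel_collar and the z axis of press_nest, either way round below 0.08 rad and horizontal distance between brass_collar and green_tray below 0.016 m and z of brass_collar in the frame of green_tray between 0.001 and 0.007 m and angle between the z axis of brass_collar and the z axis of green_tray, either way round below 0.08 rad and horizontal distance between blue_plug and black_dish below 0.013 m and z of blue_plug in the frame of black_dish between 0.001 and 0.007 m and angle between the z axis of blue_plug and the z axis of black_dish, either way round below 0.08 rad and x of lined_ring in the frame of slope between 0.02 and 0.029 m and y of lined_ring in the frame of slope between -0.025 and 0.025 m and z of lined_ring in the frame of slope between -0.003 and 0.003 m and angle between the z axis of lined_ring and the z axis of slope, either way round below 0.08 rad and linear speed of each of steel_collar, brass_collar, lined_ring, blue_plug below 0.02 m/s and angular speed of each of steel_collar, brass_collar, lined_ring, blue_plug below 0.2 rad/s); the robot touches nothing.
It fails at once if a part topples over (tilts more than 0.9 rad) (angle between any of steel_collar, brass_collar, lined_ring, blue_plug's own z axis and vertical above 0.9 rad).
It also fails if it takes over 112 s, if anything falls off the work surface, if the arm or the gripper's body presses on something with over 40 N, if the wrist force passes 120 N, or if a joint passes its speed limit or range.

## Working session

There is one attempt and no reset: what is moved stays moved. The work goes in short steps, Python scripts to look and compute and a shell command to move; the robot and the scene stay as the last step left them, time stands still between calls to the robot, and variables do not carry over. Pictures are saved under pics/ and viewed, at most 14 in all, crops included, and the job is handed in when it is done.

```bash
mkdir -p pics; ls
cat > h.py <<'E'
import numpy as np, cv2
from station import ctrl
def cloud(name,depth):
    m=ctrl.camera_model(name);K=np.array(m["mtx"]);T=np.array(m["extrinsics"])
    h,w=depth.shape;u,v=np.meshgrid(np.arange(w),np.arange(h))
    x=(u-K[0,2])/K[0,0]*depth;y=(v-K[1,2])/K[1,1]*depth
    P=np.stack([x,-y,-depth],-1)@T[:3,:3].T+T[:3,3]
    P[depth==0]=np.nan
    return P
E
python3 - <<'E'
from h import *
print({k:np.round(v,3).tolist() if not isinstance(v,str) else v for k,v in ctrl.camera_model("top").items()})
for n in("top","scene"):
    p,d=ctrl.snapshot(n);cv2.imwrite(f"pics/{n}0.png",cv2.resize(p[:,:,::-1],(800,600)))
    P=cloud(n,d);np.save(n+"0.npy",P)
    for l in "steel_collar brass_collar lined_ring blue_plug press_nest green_tray black_dish slope".split():
        for r in ctrl.masks_of(n,l)[:3]:
            q=P[r["pixels"]];q=q[~np.isnan(q[:,0])]
            if len(q)==0: continue
            zt=np.percentile(q[:,2],95);t=q[q[:,2]>zt-.006]
            print(n,l,round(r["p"],2),np.round(r["box"]).astype(int).tolist(),"med",np.round(np.median(q,0),3),"zt",round(zt,3),"topmid",np.round((np.percentile(t,2,0)+np.percentile(t,98,0))/2,3),"ext",np.round(np.percentile(t,98,0)-np.percentile(t,2,0),3)[:2])
E
```

```text
pics
{'mtx': [[354.981, 0.0, 250.473], [0.0, 354.981, 187.147], [0.0, 0.0, 1.0]], 'extrinsics': [[0.001, 0.994, -0.108, 0.476], [-1.0, -0.001, -0.02, 0.048], [-0.02, 0.108, 0.994, 0.827], [0.0, 0.0, 0.0, 1.0]]}
top steel_collar 0.63 [176, 243, 28, 32] med [0.444 0.227 0.025] zt 0.027 topmid [0.438 0.238 0.025] ext [0.058 0.045]
top brass_collar 0.8 [288, 151, 26, 27] med [ 0.645 -0.021  0.025] zt 0.027 topmid [ 0.646 -0.021  0.025] ext [0.058 0.057]
top lined_ring 0.59 [169, 245, 18, 21] med [0.441 0.236 0.046] zt 0.048 topmid [0.436 0.245 0.046] ext [0.045 0.038]
top blue_plug 0.93 [128, 235, 21, 23] med [0.454 0.34  0.02 ] zt 0.041 topmid [0.455 0.346 0.039] ext [0.024 0.026]
top blue_plug 0.73 [180, 204, 14, 15] med [0.523 0.226 0.015] zt 0.031 topmid [0.524 0.23  0.03 ] ext [0.02  0.019]
top blue_plug 0.54 [215, 234, 12, 14] med [0.46  0.147 0.018] zt 0.031 topmid [0.459 0.148 0.03 ] ext [0.02  0.019]
top press_nest 0.69 [372, 231, 67, 65] med [ 0.465 -0.211  0.012] zt 0.015 topmid [ 0.465 -0.212  0.019] ext [0.121 0.12 ]
top green_tray 0.78 [186, 158, 52, 54] med [0.643 0.22  0.
[... 1036 characters left out ...]
, 186, 65, 43] med [ 0.476 -0.207  0.01 ] zt 0.014 topmid [ 0.469 -0.209  0.018] ext [0.12  0.121]
scene press_nest 0.43 [217, 236, 34, 32] med [ 0.657 -0.019  0.02 ] zt 0.024 topmid [ 0.648 -0.019  0.022] ext [0.058 0.058]
scene green_tray 0.73 [351, 237, 70, 46] med [0.644 0.222 0.003] zt 0.009 topmid [0.643 0.221 0.006] ext [0.106 0.105]
scene black_dish 0.87 [244, 182, 29, 23] med [0.46  0.025 0.003] zt 0.009 topmid [0.462 0.025 0.007] ext [0.062 0.059]
scene black_dish 0.51 [348, 175, 34, 26] med [0.459 0.243 0.016] zt 0.024 topmid [0.444 0.247 0.021] ext [0.046 0.059]
scene slope 0.72 [100, 220, 57, 25] med [ 0.624 -0.234  0.03 ] zt 0.047 topmid [ 0.658 -0.225  0.045] ext [0.031 0.083]
```

View pics/top0.png

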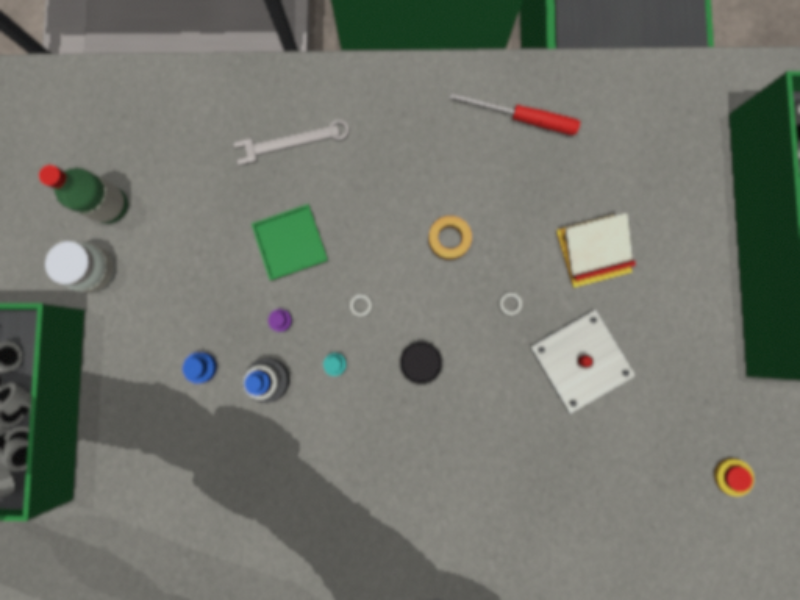

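View pics/scene0.png

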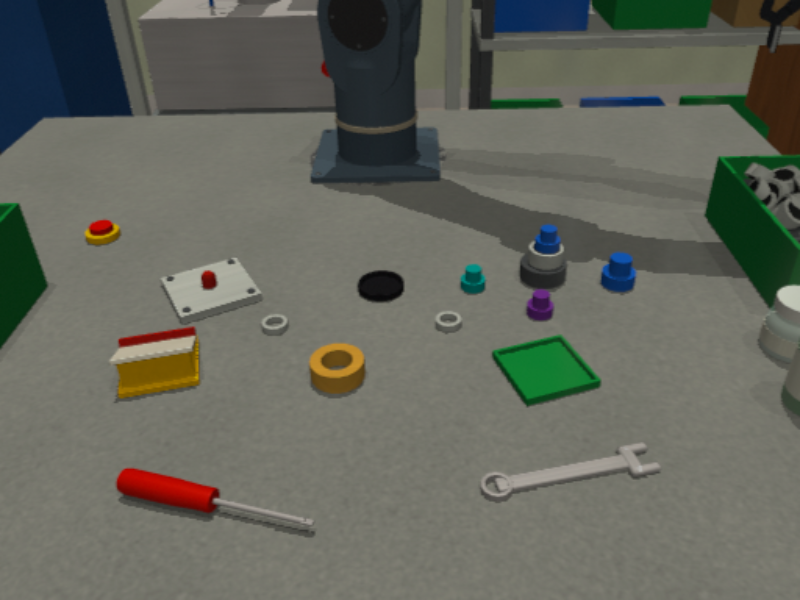

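Top: stack (steel collar, ring, small blue plug) at about (266,382). The decoy large blue plug is at (200,367), dish (421,362), nest (585,361), tray (290,242), brass collar (450,237) and slope (600,248). The scene view agrees: stack at (546,255), slope with its red ledge at (158,345).

```bash
cat >> h.py <<'E'
def band(P,c,r,z0,z1):
    m=(np.hypot(P[...,0]-c[0],P[...,1]-c[1])<r)&(P[...,2]>z0)&(P[...,2]<z1)
    q=P[m]; 
    if len(q)<5: return None
    (x,y),rad=cv2.minEnclosingCircle(q[:,:2].astype(np.float32))
    return np.round([x,y,rad,*q.mean(0),len(q)],4)
from scipy.spatial.transform import Rotation as R
def go(p,x_axis_yaw=0,tilt=None,z=None):
    """tool-frame shift and rotvec to pose p; tool y along world dir yaw (line), tool z down or given"""
    s=ctrl.read_state();R0=R.from_quat(s["tcp_rot"]).as_matrix()
    zz=np.array([0,0,-1.]) if z is None else np.array(z)
    best=None
    for k in(0,np.pi):
        y=np.array([np.cos(x_axis_yaw+k),np.sin(x_axis_yaw+k),0]);y-=zz*(y@zz);y/=np.linalg.norm(y)
        M=np.column_stack([np.cross(y,zz),y,zz]);rv=R.from_matrix(R0.T@M).as_rotvec()
        if best is None or np.linalg.norm(rv)<np.linalg.norm(best):best=rv
    d=R0.T@(np.array(p)-s["eef_pos"])
    print("t",round(s["t"],2),"shift",np.round(d,4),"rot",np.round(best,3),"rows>=",np.linalg.norm(d)/.0625,np.linalg.norm(best)/.188,"j7",np.round(s["joint_pos"],2)[6])
E
python3 - <<'E'
from h import *
s=ctrl.read_state();print(s["eef_pos"],R.from_quat(s["tcp_rot"]).as_matrix().round(3).tolist(),s["t"])
for n in("top","scene"):
    P=np.load(n+"0.npy")
    for l,c,r,a,b in [("stub",(.436,.248),.02,.066,.085),("ringtop",(.44,.247),.035,.038,.052),("coltop",(.44,.247),.04,.018,.03),("brass",(.647,-.02),.045,.018,.03),("dishrim",(.462,.024),.04,.006,.016),("dish",(.462,.024),.022,.0,.016),("post",(.467,-.21),.02,.02,.04),("nest",(.467,-.21),.085,.007,.018),("tray",(.643,.22),.08,.0055,.015),("bigplug",(.455,.347),.02,.03,.05)]:
        print(n,l,band(P,c,r,a,b))
    # slope: white face
    q=P[(abs(P[...,0]-.63)<.07)&(abs(P[...,1]+.235)<.07)&(P[...,2]>.008)];q=q[~np.isnan(q[:,0])]
    best=None;rng=np.random.default_rng(0)
    for i in range(500):
        a=q[rng.choice(len(q),3,False)];nn=np.cross(a[1]-a[0],a[2]-a[0]);nn/=np.linalg.norm(nn)+1e-12
        if nn[2]<0:nn=-nn
        if nn[2]<.85:continue
        k=abs((q-a[0])@nn)<.0025
        if best is None or k.sum()>best.sum():best=k
    f=q[best];m=f.mean(0);nn=np.linalg.svd(f-m)[2][2];nn*=np.sign(nn[2])
    print(n,"plane",m.round(4),nn.round(3),"tilt",np.degrees(np.arccos(nn[2])),"n",len(f),len(q))
    u=-nn.copy();u[2]=0;u/=np.linalg.norm(u);ux=u-nn*(u@nn);ux/=np.linalg.norm(ux);uy=np.cross(nn,ux)
    rect=cv2.minAreaRect(np.column_stack([(f-m)@ux,(f-m)@uy]).astype(np.float32));print("rect(ux,uy)",np.round(rect[0],4),np.round(rect[1],4),rect[2],"ux",ux.round(3))
    hi=q[((q-m)@nn)>.004];print("ledge pts x",np.round(np.percentile((hi-m)@ux,[5,50,95]),4) if len(hi) else 0, "y",np.round(np.percentile((hi-m)@uy,[2,98]),4) if len(hi) else 0)
E
```

```text
[0.24014417 0.63082481 0.23128849] [[-0.935, 0.356, -0.0], [0.356, 0.935, -0.0], [0.0, -0.0, -1.0]] 0.9
top stub [4.348e-01 2.497e-01 1.100e-02 4.351e-01 2.490e-01 7.520e-02 9.200e+01]
top ringtop [4.353e-01 2.487e-01 2.400e-02 4.367e-01 2.428e-01 4.610e-02 1.830e+02]
top coltop [4.366e-01 2.466e-01 3.220e-02 4.397e-01 2.347e-01 2.470e-02 2.340e+02]
top brass [ 6.463e-01 -2.140e-02  3.200e-02  6.457e-01 -2.080e-02  2.480e-02
  4.220e+02]
top dishrim [4.620e-01 2.220e-02 3.190e-02 4.612e-01 2.190e-02 9.900e-03 1.690e+02]
top dish [4.621e-01 2.430e-02 2.190e-02 4.621e-01 2.410e-02 3.900e-03 2.890e+02]
top post [ 4.646e-01 -2.120e-01  1.000e-02  4.647e-01 -2.106e-01  2.920e-02
  7.300e+01]
top nest [ 4.646e-01 -2.125e-01  7.670e-02  4.642e-01 -2.118e-01  1.200e-02
  2.334e+03]
top tray [6.422e-01 2.196e-01 6.410e-02 6.427e-01 2.193e-01 8.400e-03 4.580e+02]
top bigplug [4.548e-01 3.469e-01 1.500e-02 4.543e-01 3.456e-01 3.930e-02 1.490e+02]
top plane [ 0.632  -0.2345  0.0351] [-0.412 -0.107  0.905] tilt 25.208699294288483 n 1151 1544
rect(ux,uy) [-0.0098 -0.0004] [0.091 0.091] 0.615571618
[... 494 characters left out ...]
0e-02 8.400e-03 1.440e+02]
scene dish [4.617e-01 2.410e-02 2.160e-02 4.606e-01 2.370e-02 2.300e-03 1.510e+02]
scene post [ 4.663e-01 -2.095e-01  1.040e-02  4.685e-01 -2.094e-01  2.630e-02
  6.200e+01]
scene nest [ 4.644e-01 -2.102e-01  7.750e-02  4.700e-01 -2.093e-01  1.020e-02
  1.413e+03]
scene tray [6.416e-01 2.208e-01 6.520e-02 6.448e-01 2.213e-01 7.900e-03 4.300e+02]
scene bigplug [4.544e-01 3.497e-01 1.690e-02 4.569e-01 3.479e-01 3.680e-02 1.250e+02]
scene plane [ 0.6328 -0.2307  0.0337] [-0.365 -0.104  0.925] tilt 22.32506836396846 n 573 1472
rect(ux,uy) [-0.0026 -0.0017] [0.0905 0.0796] 88.95445251464844 ux [0.89  0.253 0.38 ]
ledge pts x [-0.0431 -0.0382 -0.0358] y [-0.0435  0.0414]
```

```bash
python3 -c "
from h import *
go([.435,.2505,.11],np.radians(105))"
```

```text
t 0.9 shift [-0.3174 -0.2861  0.1213] rot [-0.    -0.    -0.626] rows>= 7.1074343039283 3.327276688054141 j7 -0.06
```

```bash
python3 -m inch '[[0.055,-0.16,-0.14,0.05,0,0,-0.35],[0.055,-0.3174,-0.2861,0.1213,0,0,-0.626],[0.055,-0.3174,-0.2861,0.1213,0,0,-0.626],[0.055,-0.3174,-0.2861,0.1213,0,0,-0.626],[0.055,-0.3174,-0.2861,0.1213,0,0,-0.626],[0.055,-0.3174,-0.2861,0.1213,0,0,-0.626],[0.055,-0.3174,-0.2861,0.1213,0,0,-0.626],[0.055,-0.3174,-0.2861,0.1213,0,0,-0.626],[0.055,-0.3174,-0.2861,0.1213,0,0,-0.626],[0.055,-0.3174,-0.2861,0.1213,0,0,-0.626]]' 25
python3 -c "
from h import *
go([.435,.2505,.0635],np.radians(105))"
```

```text
t: 2.15
eef_pos: [0.4346, 0.2524, 0.1104]
tcp_rot: [-0.132, 0.991, 0.001, 0.0]
wrist_force: [-0.8, -0.1, 0.4]
gripper_width: 0.0553
grip_force: 0.0
t 2.15 shift [ 0.0001 -0.002   0.0469] rot [0.001 0.001 0.003] rows>= 0.7512343379093187 0.016137098816621388 j7 1.11
```

```bash
python3 -m inch '[[0.055,0,0,0.025,0,0,0],[0.055,0,0,0.0465,0,0,0],[0.055,0,0,0.0465,0,0,0],[0.055,0,0,0.0465,0,0,0],[0.02,0,0,0.0465,0,0,0],[0.02,0,0,0.0465,0,0,0],[0.02,0,0,0.0465,0,0,0],[0.02,0,0,0.0465,0,0,0]]' 25
python3 -c "
from h import *
go([.462,.0235,.13],np.radians(105))"
```

```text
t: 3.15
eef_pos: [0.4354, 0.2508, 0.0643]
tcp_rot: [-0.131, 0.991, 0.0, 0.001]
wrist_force: [-1.8, 0.5, 6.9]
gripper_width: 0.021
grip_force: 24.2
t 3.15 shift [ 0.0331 -0.2264 -0.0659] rot [0.    0.001 0.   ] rows>= 3.8093064563461163 0.007101924378835996 j7 1.1
```

```bash
python3 -m inch '[[0.02,0,0,-0.03,0,0,0],[0.02,0.005,-0.05,-0.066,0,0,0],[0.02,0.018,-0.12,-0.066,0,0,0],[0.02,0.033,-0.18,-0.06,0,0,0],[0.02,0.033,-0.2264,-0.04,0,0,0],[0.02,0.033,-0.2264,-0.02,0,0,0],[0.02,0.033,-0.2264,-0.02,0,0,0],[0.02,0.033,-0.2264,-0.02,0,0,0]]'
python3 -c "
from h import *
go([.462,.0235,.0225],np.radians(105))"
```

```text
t: 4.15
eef_pos: [0.462, 0.0241, 0.0841]
tcp_rot: [-0.131, 0.991, 0.0, 0.0]
wrist_force: [-1.2, 0.0, 0.0]
gripper_width: 0.0205
grip_force: 24.6
t 4.15 shift [ 0.0002 -0.0006  0.0616] rot [0.    0.    0.002] rows>= 0.9854314986640209 0.009482230499638337 j7 1.56
```

```bash
python3 -m inch '[[0.02,0,0,0.03,0,0,0],[0.02,0,0,0.055,0,0,0],[0.02,0,0,0.0605,0,0,0],[0.02,0,0,0.0615,0,0,0],[0.02,0,0,0.0615,0,0,0]]'; python3 -m inch '[[0.05,0,0,0,0,0,0],[0.05,0,0,0,0,0,0],[0.05,0,0,0,0,0,0],[0.05,0,0,-0.03,0,0,0],[0.05,0,0,-0.09,0,0,0],[0.06,0,0,-0.09,0,0,0]]'
python3 - <<'E'
from h import *
go([.4355,.2493,.085],np.radians(105))
for n in("top","scene"):
    p,d=ctrl.snapshot(n);P=cloud(n,d);np.save(n+"1.npy",P);cv2.imwrite(f"pics/{n}1.png",p[:,:,::-1])
    for l,c,r,a,b in [("ringtop",(.4355,.2493),.035,.038,.052),("coltop",(.4375,.248),.04,.018,.03),("plugtop",(.462,.0235),.02,.024,.045),]: print(n,l,band(P,c,r,a,b))
E
```

```text
t: 4.78
eef_pos: [0.4624, 0.0236, 0.0229]
tcp_rot: [-0.131, 0.991, -0.0, 0.001]
wrist_force: [0.3, -0.2, 1.2]
gripper_width: 0.0202
grip_force: 24.6
t: 5.52
eef_pos: [0.464, 0.0235, 0.1155]
tcp_rot: [-0.131, 0.991, -0.0, 0.003]
wrist_force: [0.5, -1.0, -0.6]
gripper_width: 0.06
grip_force: 0.0
t 5.53 shift [-0.0307  0.2255  0.0305] rot [-0.001  0.007 -0.   ] rows>= 3.6743985009918436 0.0359237321814139 j7 1.56
top ringtop [4.353e-01 2.487e-01 2.390e-02 4.354e-01 2.479e-01 4.560e-02 2.870e+02]
top coltop [4.364e-01 2.464e-01 3.170e-02 4.399e-01 2.356e-01 2.440e-02 2.370e+02]
top plugtop None
scene ringtop [4.335e-01 2.497e-01 2.610e-02 4.368e-01 2.502e-01 4.320e-02 2.180e+02]
scene coltop [4.374e-01 2.477e-01 3.210e-02 4.510e-01 2.443e-01 2.340e-02 2.350e+02]
scene plugtop [4.614e-01 2.470e-02 1.230e-02 4.642e-01 2.460e-02 3.010e-02 7.800e+01]
```

```bash
python3 -m inch '[[0.065,-0.012,0.06,0,0,0,0],[0.065,-0.023,0.12,0,0,0,0],[0.065,-0.03,0.18,0.01,0,0,0],[0.065,-0.031,0.2255,0.03,0,0,0],[0.065,-0.031,0.2255,0.03,0,0,0],[0.065,-0.031,0.2255,0.03,0,0,0],[0.065,-0.031,0.2255,0.03,0,0,0]]'
python3 -c "
from h import *
go([.435,.249,.029],np.radians(105))"
```

```text
t: 6.5
eef_pos: [0.4337, 0.2475, 0.0818]
tcp_rot: [-0.13, 0.992, -0.0, -0.0]
wrist_force: [-0.8, -0.6, 0.3]
gripper_width: 0.0651
grip_force: 0.0
t 6.5 shift [-0.0017  0.0011  0.0528] rot [-0.001 -0.    -0.002] rows>= 0.8460932661239065 0.01099806117605545 j7 1.1
```

```bash
python3 -m inch '[[0.065,-0.001,0.001,0.03,0,0,0],[0.065,-0.001,0.001,0.0528,0,0,0],[0.065,-0.001,0.001,0.0528,0,0,0],[0.065,-0.001,0.001,0.0528,0,0,0],[0.046,-0.001,0.001,0.0528,0,0,0],[0.046,-0.001,0.001,0.0528,0,0,0],[0.046,-0.001,0.001,0.0528,0,0,0]]' 30
python3 -c "
from h import *
go([.435,.249,.13],np.radians(105))"
```

```text
t: 7.38
eef_pos: [0.4347, 0.2504, 0.0304]
tcp_rot: [-0.13, 0.991, 0.0, 0.001]
wrist_force: [-1.2, -1.9, 7.9]
gripper_width: 0.0469
grip_force: 29.6
t 7.38 shift [-0.0001 -0.0014 -0.0996] rot [ 0.     0.002 -0.   ] rows>= 1.5929637418849112 0.010217994060616705 j7 1.08
```

```bash
python3 -m inch '[[0.046,0,0,-0.03,0,0,0],[0.046,0,0,-0.07,0,0,0],[0.046,0,0,-0.1,0,0,0],[0.046,0,0,-0.1,0,0,0]]'
cat > sl.py <<'E'
from h import *
a=np.radians(15);c,s=np.cos(np.radians(25)),np.sin(np.radians(25))
ux=np.array([c*np.cos(a),c*np.sin(a),s]);n=np.array([-s*np.cos(a),-s*np.sin(a),c]);uy=np.cross(n,ux)
O=np.array([.6015,-.241,.020])
def sgo(x,h,y=0,b=.0054): go(O+ux*x+uy*y+n*(h+b),a+np.pi/2,z=-n)
E
python3 -c "
from sl import *
sgo(.03,.06)"
```

```text
t: 7.88
eef_pos: [0.4353, 0.251, 0.1319]
tcp_rot: [-0.131, 0.991, 0.001, 0.002]
wrist_force: [-0.4, -0.0, -0.4]
gripper_width: 0.0463
grip_force: 30.2
t 7.88 shift [-0.0325 -0.5184  0.0393] rot [ 0.002 -0.431 -0.   ] rows>= 8.33382453176541 2.2943154246337603 j7 1.12
```

```bash
python3 -m inch '[[0.046,0,-0.06,0,0,-0.05,0],[0.046,0,-0.12,0,0,-0.1,0],[0.046,0,-0.18,0,0,-0.18,0],[0.046,-0.01,-0.24,0,0,-0.25,0],[0.046,-0.02,-0.3,0,0,-0.32,0],[0.046,-0.03,-0.36,0,0,-0.38,0],[0.046,-0.0325,-0.42,0,0,-0.431,0],[0.046,-0.0325,-0.48,0.02,0,-0.431,0],[0.046,-0.0325,-0.5184,0.039,0,-0.431,0],[0.046,-0.0325,-0.5184,0.039,0,-0.431,0]]'
python3 -m inch '[[0.046,0,0,0,0,0,0],[0.046,0,0,0,0,0,0]]'
python3 - <<'E'
from sl import *
sgo(.03,.01)
p,d=ctrl.snapshot("scene");cv2.imwrite("pics/s2.png",cv2.resize(p[100:330,20:330,::-1],None,fx=2.5,fy=2.5))
E
```

```text
t: 9.12
eef_pos: [0.5982, -0.2477, 0.0869]
tcp_rot: [-0.123, 0.969, 0.028, 0.211]
wrist_force: [-0.2, 0.3, -1.5]
gripper_width: 0.0469
grip_force: 30.3
t: 9.38
eef_pos: [0.5998, -0.2399, 0.0906]
tcp_rot: [-0.129, 0.968, 0.028, 0.212]
wrist_force: [-0.0, -0.1, -1.0]
gripper_width: 0.0466
grip_force: 30.3
t 9.38 shift [-0.0016 -0.0015  0.0492] rot [ 0.001 -0.005  0.003] rows>= 0.7878439184693937 0.031844016043513154 j7 2.12
```

View pics/s2.png

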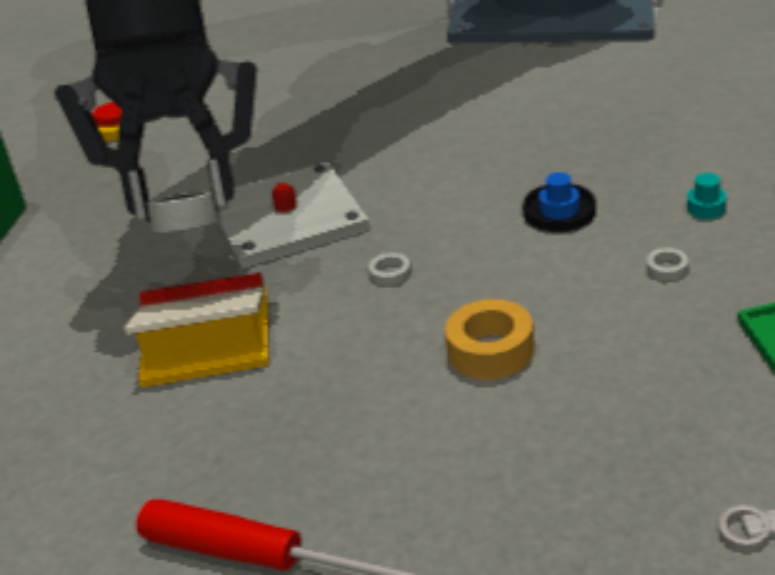

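Ring held level at the tips over the slope (185,212); plug upright in the dish (558,195).

```bash
python3 -m inch '[[0.046,-0.0016,-0.0015,0.03,0,0,0],[0.046,-0.0016,-0.0015,0.049,0,0,0],[0.046,-0.0016,-0.0015,0.049,0,0,0],[0.046,-0.0016,-0.0015,0.049,0,0,0]]'
python3 -m inch '[[0.046,0,0,0.004,0,0,0],[0.046,0,0,0.007,0,0,0],[0.046,0,0,0.007,0,0,0]]'
python3 -m inch '[[0.046,0,0,0.0015,0,0,0],[0.046,0,0,0.003,0,0,0],[0.046,0,0,0.003,0,0,0]]'
python3 -c "
from sl import *
sgo(.025,0)"
```

```text
t: 9.93
eef_pos: [0.6217, -0.2372, 0.0473]
tcp_rot: [-0.128, 0.968, 0.028, 0.213]
wrist_force: [0.3, -0.4, -1.0]
gripper_width: 0.0466
grip_force: 30.3
t: 10.3
eef_pos: [0.6243, -0.2373, 0.0409]
tcp_rot: [-0.128, 0.968, 0.028, 0.213]
wrist_force: [0.1, -0.6, -0.4]
gripper_width: 0.0468
grip_force: 30.3
t: 10.68
eef_pos: [0.6253, -0.2368, 0.0381]
tcp_rot: [-0.128, 0.968, 0.027, 0.212]
wrist_force: [-6.4, -1.1, 9.4]
gripper_width: 0.0467
grip_force: 31.3
t 10.68 shift [0.0045 0.0021 0.0009] rot [-0.001 -0.005  0.001] rows>= 0.08047702457230671 0.027080995856156486 j7 1.82
```

```bash
python3 -m inch '[[0.046,0.0015,0,-0.001,0,0,0],[0.046,0.003,0,-0.001,0,0,0],[0.046,0.003,0,-0.001,0,0,0]]'; python3 -m inch '[[0.046,0.001,0,0,0,0,0],[0.046,0.002,0,0,0,0,0],[0.046,0.002,0,0,0,0,0]]'
python3 -c "
from sl import *
sgo(.025,0);f=ctrl.read_state()['wrist_force'];print(f@ux,f@uy,f@n)"
```

```text
t: 11.05
eef_pos: [0.622, -0.2376, 0.0367]
tcp_rot: [-0.128, 0.969, 0.028, 0.212]
wrist_force: [-1.7, -0.3, 0.4]
gripper_width: 0.0467
grip_force: 30.5
t: 11.42
eef_pos: [0.6205, -0.2379, 0.036]
tcp_rot: [-0.128, 0.968, 0.028, 0.212]
wrist_force: [-1.0, -0.2, 0.0]
gripper_width: 0.0465
grip_force: 30.4
t 11.43 shift [-0.0008  0.0019  0.001 ] rot [ 0.    -0.005  0.   ] rows>= 0.03719293790354379 0.028349760500179094 j7 1.75
-0.9270327575279514 0.11477181591546562 0.47767770682606087
```

```bash
for i in 1; do python3 -m inch '[[0.046,0.001,0,0,0,0,0],[0.046,0.0015,0,0,0,0,0],[0.046,0.0015,0,0,0,0,0]]'; done
python3 -c "
from sl import *
sgo(.025,0);f=ctrl.read_state()['wrist_force'];print(f@ux,f@uy,f@n)"; python3 -m inch '[[0.046,0.001,0,0,0,0,0],[0.046,0.0015,0,0,0,0,0],[0.046,0.0015,0,0,0,0,0]]'
python3 -c "
from sl import *
sgo(.025,0);f=ctrl.read_state()['wrist_force'];print(f@ux,f@uy,f@n)"
```

```text
t: 11.8
eef_pos: [0.6201, -0.238, 0.0359]
tcp_rot: [-0.128, 0.968, 0.028, 0.213]
wrist_force: [2.4, 1.7, 0.7]
gripper_width: 0.0467
grip_force: 30.4
t 11.8 shift [-0.0013  0.0019  0.0011] rot [ 0.    -0.004  0.001] rows>= 0.04068537700182112 0.02015513079952777 j7 1.73
2.8192350855233896 1.0217856552803963 -0.543900547745698
t: 12.18
eef_pos: [0.6199, -0.2381, 0.0361]
tcp_rot: [-0.128, 0.968, 0.028, 0.214]
wrist_force: [6.6, 2.1, 2.6]
gripper_width: 0.0466
grip_force: 30.5
t 12.18 shift [-0.0014  0.0019  0.0013] rot [-0.    -0.002  0.001] rows>= 0.04416668368837301 0.011512019556232307 j7 1.71
7.383350774304156 0.2919556562197228 -0.5941283786946039
```

```bash
python3 -m inch '[[0.046,-0.0015,0,0.001,0,0,0],[0.046,-0.0015,0,0.001,0,0,0],[0.055,-0.0015,0,0.001,0,0,0],[0.06,-0.0015,0,0.001,0,0,0],[0.06,-0.0015,0,0.001,0,0,0]]'; python3 -m inch '[[0.062,0,0,-0.02,0,0,0],[0.062,0,0,-0.06,0,0,0],[0.08,0,0,-0.1,0,0,0],[0.08,0,0,-0.1,0,0,0]]'
python3 - <<'E'
from sl import *
go([.4365,.2475,.11],np.radians(105))
for nm in("top","scene"):
    p,d=ctrl.snapshot(nm);P=cloud(nm,d);Q=(P-O)@np.column_stack([ux,uy,n])
    print(nm,"coll",band(P,(.4368,.2475),.04,.016,.03))
    m=(Q[...,2]>.016)&(Q[...,2]<.03)&(abs(Q[...,0]-.03)<.04)&(abs(Q[...,1])<.045);q=Q[m]
    print(len(q),cv2.minEnclosingCircle(q[:,:2].astype(np.float32)),np.median(q,0)) if len(q)>3 else 0
    A=np.c_[q[:,:2],np.ones(len(q))];print("tilt fit",np.linalg.lstsq(A,q[:,2],rcond=None)[0])
    cv2.imwrite(f"pics/{nm}3.png",cv2.resize(p[100:290,60:430,::-1] if nm=="scene" else p[100:300,100:430,::-1],None,fx=2.1,fy=2.1))
E
```

```text
t: 12.8
eef_pos: [0.6191, -0.2383, 0.0341]
tcp_rot: [-0.128, 0.969, 0.028, 0.211]
wrist_force: [0.1, -0.0, -0.6]
gripper_width: 0.0602
grip_force: 0.0
t: 13.3
eef_pos: [0.5791, -0.2505, 0.1275]
tcp_rot: [-0.127, 0.968, 0.027, 0.213]
wrist_force: [0.0, -0.1, 0.3]
gripper_width: 0.0804
grip_force: 0.0
t 13.3 shift [0.0156 0.5179 0.0107] rot [-0.003  0.432 -0.001] rows>= 8.292602215445934 2.3003671825826277 j7 1.8
top coll [4.363e-01 2.466e-01 3.190e-02 4.364e-01 2.459e-01 2.420e-02 4.500e+02]
269 ((0.024649979546666145, -0.0025925920344889164), 0.024287676438689232) [ 0.0248735  -0.00197328  0.02160542]
tilt fit [-0.00742242 -0.01837072  0.0214676 ]
scene coll [4.358e-01 2.500e-01 3.430e-02 4.396e-01 2.480e-01 2.190e-02 3.530e+02]
151 ((0.024990377947688103, 3.698772707139142e-05), 0.023671559989452362) [ 0.03416604 -0.00030111  0.01955749]
tilt fit [-0.02043981 -0.00545993  0.0197336 ]
```

View pics/scene3.png

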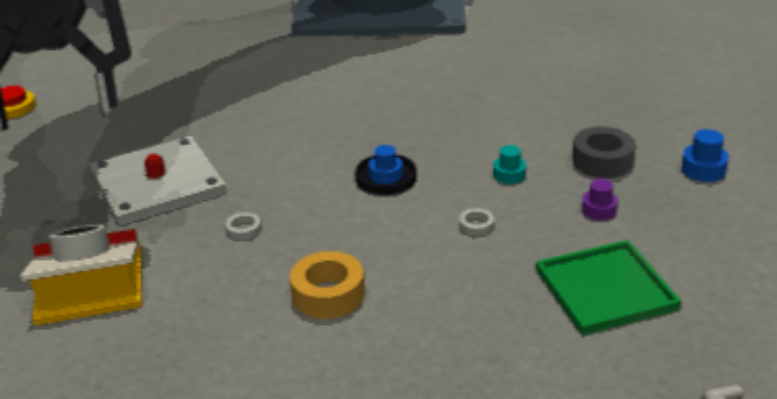

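Ring lies flat against the ledge (78,240), about 24.8 mm up the face; steel collar is free at (603,150).

```bash
python3 -m inch '[[0.085,0,0.06,0,0,0.05,0],[0.085,0,0.12,0,0,0.1,0],[0.085,0,0.18,0,0,0.18,0],[0.085,0.01,0.24,0,0,0.25,0],[0.085,0.0156,0.3,0,0,0.32,0],[0.085,0.0156,0.36,0,0,0.38,0],[0.085,0.0156,0.42,0,0,0.431,0],[0.085,0.0156,0.48,0.01,0,0.431,0],[0.085,0.0156,0.518,0.01,0,0.431,0],[0.085,0.0156,0.518,0.01,0,0.431,0]]'
python3 -m inch '[[0.085,0,0,0,0,0,0],[0.085,0,0,0,0,0,0]]'
python3 -c "
from h import *
go([.4362,.248,.008],np.radians(105))"
```

```text
t: 14.65
eef_pos: [0.4337, 0.2527, 0.1089]
tcp_rot: [-0.134, 0.991, 0.001, -0.001]
wrist_force: [-1.0, -1.1, -0.2]
gripper_width: 0.085
grip_force: 0.0
t: 14.9
eef_pos: [0.4357, 0.2473, 0.1094]
tcp_rot: [-0.13, 0.992, -0.001, -0.0]
wrist_force: [0.1, -0.7, 1.1]
gripper_width: 0.0846
grip_force: 0.0
t 14.9 shift [-0.0008  0.0006  0.1014] rot [-0.001 -0.001 -0.001] rows>= 1.6220184621139817 0.00970016834954902 j7 0.79
```

```bash
python3 -m inch '[[0.085,0,0,0.05,0,0,0],[0.085,-0.0008,0.0006,0.09,0,0,0],[0.085,-0.0008,0.0006,0.101,0,0,0],[0.085,-0.0008,0.0006,0.101,0,0,0],[0.06,-0.0008,0.0006,0.101,0,0,0],[0.06,-0.0008,0.0006,0.101,0,0,0],[0.06,-0.0008,0.0006,0.101,0,0,0],[0.06,-0.0008,0.0006,0.101,0,0,0]]' 60
python3 -m inch '[[0.06,0,0,-0.03,0,0,0],[0.06,0,0,-0.07,0,0,0],[0.06,0,0,-0.07,0,0,0]]'
python3 -c "
from h import *
go([.465,-.211,.085],np.radians(105))"
```

```text
t: 15.9
eef_pos: [0.4369, 0.2496, 0.011]
tcp_rot: [-0.13, 0.991, 0.0, 0.001]
wrist_force: [-3.5, -3.2, 17.0]
gripper_width: 0.0615
grip_force: 60.9
t: 16.27
eef_pos: [0.4376, 0.2504, 0.0818]
tcp_rot: [-0.13, 0.991, 0.001, 0.003]
wrist_force: [0.8, -0.8, -5.5]
gripper_width: 0.0615
grip_force: 66.5
t 16.27 shift [ 0.0927 -0.4528 -0.0044] rot [ 0.001  0.006 -0.   ] rows>= 7.395048967905622 0.030442414795408 j7 0.74
```

```bash
python3 -m inch '[[0.06,0.012,-0.06,-0.004,0,0,0],[0.06,0.025,-0.12,-0.004,0,0,0],[0.06,0.037,-0.18,-0.004,0,0,0],[0.06,0.049,-0.24,-0.004,0,0,0],[0.06,0.061,-0.3,-0.004,0,0,0],[0.06,0.074,-0.36,-0.004,0,0,0],[0.06,0.086,-0.42,-0.004,0,0,0],[0.06,0.0927,-0.4528,-0.004,0,0,0],[0.06,0.0927,-0.4528,-0.004,0,0,0],[0.06,0.0927,-0.4528,-0.004,0,0,0]]'
python3 -m inch '[[0.06,0,0,0,0,0,0],[0.06,0,0,0,0,0,0]]'
python3 -c "
from h import *
go([.465,-.211,.0245],np.radians(105))"
```

```text
t: 17.52
eef_pos: [0.4633, -0.2112, 0.0823]
tcp_rot: [-0.131, 0.991, 0.0, -0.0]
wrist_force: [0.2, 0.8, -5.0]
gripper_width: 0.0612
grip_force: 67.2
t: 17.77
eef_pos: [0.464, -0.2108, 0.0828]
tcp_rot: [-0.132, 0.991, 0.0, -0.0]
wrist_force: [-0.4, 0.3, -5.1]
gripper_width: 0.0612
grip_force: 67.2
t 17.77 shift [-0.0009 -0.0004  0.0583] rot [ 0.    -0.     0.002] rows>= 0.9336577728358042 0.011953843925241079 j7 1.65
```

```bash
python3 -m inch '[[0.06,-0.0005,0,0.025,0,0,0],[0.06,-0.0005,0,0.05,0,0,0],[0.06,-0.0005,0,0.057,0,0,0],[0.06,-0.0005,0,0.0583,0,0,0],[0.06,-0.0005,0,0.0583,0,0,0]]'
python3 -m inch '[[0.06,0,0,0.001,0,0,0],[0.06,0,0,0.001,0,0,0]]'
```

```text
t: 18.4
eef_pos: [0.4648, -0.2117, 0.0252]
tcp_rot: [-0.131, 0.991, -0.0, 0.0]
wrist_force: [0.8, 0.7, -4.5]
gripper_width: 0.0608
grip_force: 67.3
t: 18.65
eef_pos: [0.4645, -0.2119, 0.0239]
tcp_rot: [-0.131, 0.991, -0.0, 0.0]
wrist_force: [0.3, 0.3, -4.9]
gripper_width: 0.0609
grip_force: 67.3
```

```bash
python3 -m inch '[[0.06,0,0,0.001,0,0,0],[0.06,0,0,0.0015,0,0,0],[0.06,0,0,0.0015,0,0,0]]'
python3 -m inch '[[0.085,0,0,0,0,0,0],[0.085,0,0,0,0,0,0],[0.085,0,0,0,0,0,0],[0.085,0,0,-0.03,0,0,0],[0.085,0,0,-0.08,0,0,0],[0.085,0,0,-0.08,0,0,0]]'
python3 -c "
from h import *
go([.6464,-.020,.1],np.radians(105))"
```

```text
t: 19.02
eef_pos: [0.4645, -0.2119, 0.0232]
tcp_rot: [-0.131, 0.991, -0.001, 0.0]
wrist_force: [-4.0, -0.5, 13.8]
gripper_width: 0.0608
grip_force: 69.3
t: 19.77
eef_pos: [0.4663, -0.2121, 0.1049]
tcp_rot: [-0.131, 0.991, -0.001, 0.002]
wrist_force: [0.3, 0.5, -0.8]
gripper_width: 0.0849
grip_force: 0.0
t 19.77 shift [-0.2237  0.1389  0.0055] rot [-0.003  0.004  0.   ] rows>= 4.214276393539094 0.02902501787317127 j7 1.68
```

```bash
python3 -m inch '[[0.085,-0.05,0.03,0,0,0,0],[0.085,-0.1,0.06,0,0,0,0],[0.085,-0.15,0.093,0,0,0,0],[0.085,-0.2,0.124,0,0,0,0],[0.085,-0.2237,0.1389,0.005,0,0,0],[0.085,-0.2237,0.1389,0.005,0,0,0],[0.085,-0.2237,0.1389,0.005,0,0,0],[0.085,-0.2237,0.1389,0.005,0,0,0]]'
python3 -c "
from h import *
go([.6464,-.020,.009],np.radians(105))"
```

```text
t: 20.78
eef_pos: [0.6437, -0.0212, 0.0968]
tcp_rot: [-0.13, 0.992, -0.0, -0.0]
wrist_force: [1.0, 0.4, -0.3]
gripper_width: 0.0851
grip_force: 0.0
t 20.77 shift [-0.003   0.0005  0.0878] rot [-0.001 -0.001 -0.001] rows>= 1.4060917949772571 0.009135779746942218 j7 1.37
```

```bash
python3 -m inch '[[0.085,-0.001,0,0.04,0,0,0],[0.085,-0.001,0,0.08,0,0,0],[0.085,-0.001,0,0.089,0,0,0],[0.085,-0.001,0,0.089,0,0,0],[0.06,-0.001,0,0.089,0,0,0],[0.06,-0.001,0,0.089,0,0,0],[0.06,-0.001,0,0.089,0,0,0],[0.06,-0.001,0,0.089,0,0,0]]' 60
python3 -m inch '[[0.06,0,0,-0.03,0,0,0],[0.06,0,0,-0.07,0,0,0],[0.06,0,0,-0.07,0,0,0]]'
python3 -c "
from h import *
go([.642,.22,.08],np.radians(105))"
```

```text
t: 21.78
eef_pos: [0.6465, -0.0194, 0.0106]
tcp_rot: [-0.131, 0.991, -0.001, 0.002]
wrist_force: [-2.8, -1.7, 10.7]
gripper_width: 0.0617
grip_force: 62.2
t: 22.15
eef_pos: [0.6475, -0.0189, 0.082]
tcp_rot: [-0.131, 0.991, -0.0, 0.003]
wrist_force: [0.9, -0.3, -4.0]
gripper_width: 0.0616
grip_force: 66.2
t 22.15 shift [-0.0565  0.2322  0.002 ] rot [-0.001  0.006  0.   ] rows>= 3.823998781615309 0.03427492544456273 j7 1.36
```

```bash
python3 -m inch '[[0.06,-0.014,0.058,0,0,0,0],[0.06,-0.028,0.116,0,0,0,0],[0.06,-0.042,0.174,0,0,0,0],[0.06,-0.0565,0.232,0.002,0,0,0],[0.06,-0.0565,0.232,0.002,0,0,0],[0.06,-0.0565,0.232,0.002,0,0,0],[0.06,-0.0565,0.232,0.002,0,0,0],[0.06,-0.0565,0.232,0.002,0,0,0]]'
python3 -c "
from h import *
go([.642,.22,.0165],np.radians(105))"
```

```text
t: 23.15
eef_pos: [0.6401, 0.2178, 0.0758]
tcp_rot: [-0.13, 0.992, -0.0, -0.0]
wrist_force: [0.2, 0.2, -4.4]
gripper_width: 0.0614
grip_force: 66.6
t 23.15 shift [-0.0024  0.0017  0.0593] rot [-0.001 -0.    -0.002] rows>= 0.9504596771021631 0.009322306956859145 j7 1.03
```

```bash
python3 -m inch '[[0.06,-0.001,0.001,0.025,0,0,0],[0.06,-0.001,0.001,0.05,0,0,0],[0.06,-0.001,0.001,0.059,0,0,0],[0.06,-0.001,0.001,0.0605,0,0,0],[0.06,-0.001,0.001,0.0605,0,0,0],[0.06,-0.001,0.001,0.0605,0,0,0]]'
python3 -m inch '[[0.06,0,0,0.001,0,0,0],[0.06,0,0,0.002,0,0,0],[0.06,0,0,0.002,0,0,0]]'
```

```text
t: 23.9
eef_pos: [0.641, 0.2209, 0.0164]
tcp_rot: [-0.131, 0.991, 0.0, 0.001]
wrist_force: [1.2, -0.3, -4.2]
gripper_width: 0.0614
grip_force: 66.6
t: 24.28
eef_pos: [0.6408, 0.2208, 0.0148]
tcp_rot: [-0.131, 0.991, -0.0, 0.001]
wrist_force: [-2.1, -1.5, 7.0]
gripper_width: 0.0609
grip_force: 67.7
```

```bash
python3 -m inch '[[0.085,0,0,0,0,0,0],[0.085,0,0,0,0,0,0],[0.085,0,0,0,0,0,0],[0.085,0,0,-0.03,0,0,0],[0.085,0,0,-0.09,0,0,0],[0.085,0,0,-0.15,0,0,0],[0.085,0,0,-0.2,0,0,0],[0.085,0,0,-0.2,0,0,0]]'
python3 - <<'E'
from sl import *
for nm in("top","scene"):
    p,d=ctrl.snapshot(nm);P=cloud(nm,d);Q=(P-O)@np.column_stack([ux,uy,n])
    print(nm,"steel",band(P,(.465,-.211),.045,.029,.045),"\nbrass",band(P,(.642,.22),.045,.022,.04),"\nplug",band(P,(.462,.0235),.02,.025,.045))
    q=Q[(Q[...,2]>.016)&(Q[...,2]<.03)&(abs(Q[...,0]-.03)<.04)&(abs(Q[...,1])<.045)]
    print(len(q),cv2.minEnclosingCircle(q[:,:2].astype(np.float32)) if len(q)>3 else 0)
    cv2.imwrite(f"pics/{nm}4.png",cv2.resize(p[:,:,::-1],(800,600)))
E
```

```text
t: 25.28
eef_pos: [0.6423, 0.222, 0.2183]
tcp_rot: [-0.131, 0.991, 0.001, 0.004]
wrist_force: [0.1, -0.3, -1.2]
gripper_width: 0.0848
grip_force: 0.0
top steel [ 4.640e-01 -2.128e-01  3.250e-02  4.635e-01 -2.122e-01  3.620e-02
  5.300e+02] 
brass None 
plug None
270 ((0.024789493530988693, -0.0027577627915889025), 0.02459307201206684)
scene steel [ 4.640e-01 -2.113e-01  3.380e-02  4.665e-01 -2.100e-01  3.400e-02
  3.690e+02] 
brass [6.393e-01 2.216e-01 3.400e-02 6.430e-01 2.208e-01 2.670e-02 5.260e+02] 
plug [4.595e-01 2.370e-02 1.360e-02 4.638e-01 2.470e-02 3.070e-02 7.100e+01]
149 ((0.02556907758116722, -0.0004890466807410121), 0.02343965694308281)
```

View pics/scene4.png

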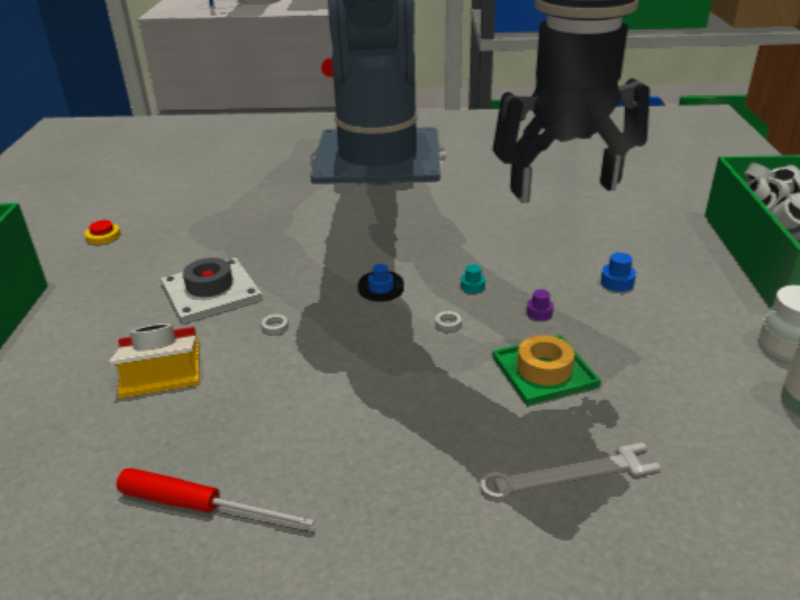

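View pics/top4.png

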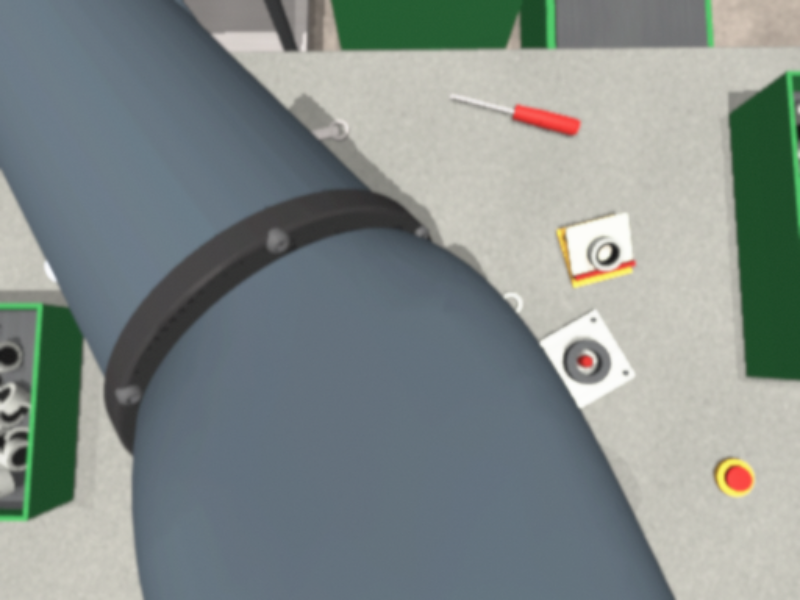

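All four parts lie in place: steel collar (208,277), brass collar (546,360), plug (380,280) and ring against the ledge (153,335) in the scene view; the top view confirms the collar over its post (585,361). Handing in.

```bash
python3 -c "
from station import ctrl
print(ctrl.job_done())"
```

```text
the job is handed in; nothing more can be done
None
```

All four parts are in place, nothing toppled, and the job was handed in at about 25 s. No verdict was returned; in the last pictures the steel collar is over the post, the brass collar in the tray, the blue plug in the dish, and the lined ring flat against the ledge.

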